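Release a board carrier from its sloping dock and seat it on the inspection base

TASK

Press the board carrier straight into its sloping dock until both side catches let go and it springs out, then pull it free by its grip bar. Lower it onto the round and the diamond pin of the grey inspection base, easing it about until both pins are in their holes and the plate sits flat, and let go of it there; do not drop it, and leave the other things on the bench where they are.

Things in the scene. Friction and masses are not known exactly. Their poses are not given: they have to be found in the camera images.
- carrier_bar (a point): Centre of the carrier's black upright grip bar, 12 (x) x 44 (y) x 26 mm high, on an aluminium plate 76 (x) x 120 (y) x 8 mm with a circuit board; 0.2 kg. Point: 13 mm under the bar's top, 21 mm over the plate's underside. Round 10 mm through holes at x 0, y +-48 mm; both ends alike. Starts latched in the dock, z leaning 30 deg towards the dock's -x
- dock: Fixed black reader dock, 140 x 140 mm, 95 mm high at its back, low at its front (-x, which looks away from the robot). Its face slopes 30 deg, with an open well 80 x 123 mm that guides the carrier along the carrier's z. Origin: on the bench, 50 mm below the middle of the latched carrier's underside. The dock's y is the latched carrier's y; latched plate's top: 10 mm below the rim
- platen (a joint): Spring platen under the carrier, m along the carrier's z: 0 latched, -0.0085 stop, pressed fully in, 0.012 sprung out. Pushes out with 8 N; pressing in takes up to 15 N. From -0.007 inwards the catches are clear and stay so: when the press is taken away the carrier rises 12 mm and rests there, still guided by the well. It does not latch again
- catch_left (a joint): Steel catch over the plate's end at +y. Opening in m: 0 engaged (4 mm over the plate, which then cannot be pulled out), over 0.0055 clear, up to 0.008 opened. Opened by pressing the carrier in; friction keeps it where it is
- catch_right (a joint): The like catch over the plate's end at -y
- base_top (a point): Middle of the flat top of the fixed grey inspection base, 100 (x) x 150 (y) mm, 25 mm high. Steel pins 14 mm high, top 5 mm tapered to 2.4 mm: round, 8 mm, at y +48 mm; diamond, 8 (x) x 5 (y) mm, at y -48 mm. Seated, the carrier's plate lies on this face, its y along this y (either way round), carrier_bar 21 mm above this point
- screw_jar: Bystander: glass jar with a steel cap, 44 mm across, 50 mm high; origin under its middle
- driver: Bystander: screwdriver, 150 mm long, lying along its x; origin under its middle
- charger: Bystander: white charger block 60 x 90 x 30 mm; origin under its middle
- phone_shell: Bystander: empty black phone back shell 72 x 148 x 9 mm, lying flat; origin under its middle
- reel: Bystander: grey flanged reel, 56 mm across, 34 mm high; origin under its middle
- dish: Bystander: steel dish, 84 mm across, 22 mm high; origin under its middle
- flux: Bystander: small white bottle, 32 mm across, 75 mm high; origin under its middle
There are look-alikes about, which are no part of the job. What is shaped like the part that bears carrier_bar but yellow is not meant.

How it is judged:
By the outcome, as a careful person would: the job done as asked, in the order asked, and still so for the second after the job is handed in, with the robot touching nothing.
It also fails if it takes over 56 s, if anything falls off the work surface, if the arm or the gripper's body presses on something with over 40 N, if the wrist force passes 120 N, or if a joint passes its speed limit or range.

ROBOT

A 6-joint arm with a two-finger parallel gripper is mounted at the origin on the work surface. World frame = base frame: x ahead of the robot, y to its left, z up, the work surface at z = 0. Lengths are in m, angles in rad, forces in N, time in s.
With the tool pointing down it reaches from about 0.35 to 0.975 m from the base axis. Payload 4.9 kg.
Tool frame: the origin (TCP) lies midway between the tips of the shut fingers; the grasp point (between the pads) lies 19 mm behind it; z points along the fingers, y is the line along which they close (so a half turn about z gives the same grasp; the last joint's range is limited). The gripper opens to 85 mm and grips with 20 to 120 N. Pads are 22 mm wide; open, the fingers measure 114 mm over their backs; the gripper's body (76 mm by 85 mm) begins 54 mm behind the grasp point. The pads swing forward as they close: fully open they stand 13 mm farther back than shut.
Start: joints at [-1.419, 0.053, 1.613, -0, 1.476, -0.119], TCP at [0.167, -0.602, 0.231] pointing down, gripper open.
Joint ranges: [-3.01, 3.01], [-1.01, 2.22], [0.06, 2.58], [-1.02, 4.17], [0.09, 2.62], [-3.14, 3.14]. Speed limits (rad/s): [2.57, 2.57, 3.14, 3.14, 3.14, 3.14].

INTERFACE

Orientations are given as [roll, pitch, yaw] about the fixed x, y, z axes, in that order (R = Rz(yaw) Ry(pitch) Rx(roll)).
In Python, from cell import r, claw, planner, viewer, ticket, status gives the robot as it stands. Calls block until the motion is done:
- r.move_to(position, orientation): joint-space move of the TCP to a pose.
- r.servo_line(position, max_speed=0.15, rotation=None, contact_N=None): straight line of the TCP; rotation=None keeps the orientation; max_speed is the mean speed in m/s. With contact_N (N) it stops when the force on the tool has changed by that much, and returns True; else False.
- r.set_joints(angles): joint-space move.
- claw.gripper_open() and claw.close_gripper(force=None): open the fingers fully, or close them until they stop; force is the grip in N (None keeps the last).
- r.hold(seconds).
- planner.solve_ik(position, orientation): joint angles nearest the present ones, or None.
- viewer.read_camera(name): name is "scene" or "top" or "wrist"; returns the picture (384x512x3 uint8, red, green, blue); there is no depth.
- viewer.camera_info(name): a dict with "intrinsics" (3x3 intrinsics, pixels), "dist" ([k1, k2, p1, p2, k3] as OpenCV has them; the pictures are not rectified), "camera_from_world" (4x4, takes a point from world to camera coordinates). Camera axes: x right, y up, looking along -z (the intrinsics and any distortion apply to the point x, -y, -z); pixel columns grow to the right and rows downward; lengths in m; the calibration is good to about 2 mm. A picture is of the moment at which its call begins: read the wrist's pose just before it. camera_info takes no time and is no camera call; for the wrist camera it gives the pose at the moment of the call.
A pose or a line that the arm cannot do raises r.Unreachable and nothing moves.
- ticket.hand_in(): hands the job in; it is judged then, once.
Readings, each from a call of its own:
- status.current_time_s(): time.
- status.current_joint_pos(): joint angles.
- status.current_joint_velocities(): joint speeds.
- status.current_joint_torque(): joint torques, N m.
- status.current_position(): TCP position.
- status.current_ee_rot(): TCP orientation.
- status.current_contact_force(): force on the tool from outside, world axes, zero at the start.
- status.current_moment(): the same for the moment, N m.
- status.current_opening(): finger opening in m.
- status.current_grasp_force(): force on a finger pad.
Only numpy, scipy, OpenCV 4.12 (cv2) and the standard library are available. Lean on these libraries where they do the work, as an engineer would, in place of code of your own. Each camera call takes 0.05 s, during which the arm holds its last target. There are 200 camera calls.

## Working session

There is one attempt and no reset: what is moved stays moved. The work goes in short steps, each a Python script; the robot and the scene stay as the last script left them, time stands still between calls to the robot, and variables do not carry over. Pictures are saved under pics/ and viewed, at most 10 in all, crops included, and the job is handed in when it is done.

```bash
mkdir -p pics; ls
python3 - <<'E'
from cell import r, claw, planner, viewer, ticket, status
import cv2,numpy as np
for n in ("scene","top"):
    im=viewer.read_camera(n); cv2.imwrite(f"pics/{n}0.png",im[:,:,::-1])
    i=viewer.camera_info(n); print(n,np.round(i["intrinsics"],1).tolist(),i["dist"],np.round(i["camera_from_world"],3).tolist())
print(status.current_time_s())
a=cv2.imread("pics/scene0.png");b=cv2.imread("pics/top0.png")
E
```

```text
pics
scene [[441.8, 0.0, 247.6], [0.0, 441.8, 186.1], [0.0, 0.0, 1.0]] [-0.04647489  0.          0.          0.          0.        ] [[-0.227, 0.974, -0.016, 0.099], [-0.673, -0.145, 0.725, 0.273], [0.704, 0.175, 0.688, -1.759], [0.0, 0.0, 0.0, 1.0]]
top [[476.4, 0.0, 255.5], [0.0, 476.4, 193.3], [0.0, 0.0, 1.0]] [-0.09052829  0.          0.          0.          0.        ] [[0.002, -1.0, 0.013, -0.015], [0.996, 0.003, 0.086, -0.472], [-0.086, 0.013, 0.996, -1.324], [0.0, 0.0, 0.0, 1.0]]
0.1
```

View pics/scene0.png

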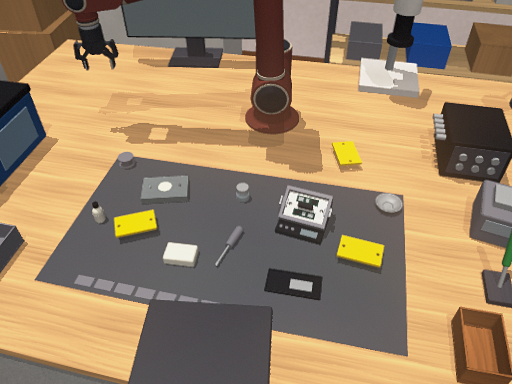

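View pics/top0.png

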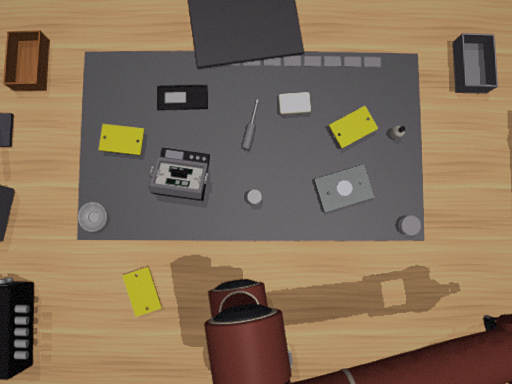

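Scene view: the dock is near (305,213) and the grey base near (165,189). Top view: the dock is near (180,175) and the base near (344,188). I'll zoom in on both.

```bash
cat > h.py <<'E'
import numpy as np, cv2
def ray(info,px):
    K,d,T=[np.array(info[k],float) for k in("intrinsics","dist","camera_from_world")]
    u=cv2.undistortPoints(np.array([[px]],float),K,d)[0,0]
    R,t=T[:3,:3],T[:3,3]
    return -R.T@t, R.T@np.array([u[0],-u[1],-1.])
def plane(info,px,z):
    c,v=ray(info,px); return c+v*(z-c[2])/v[2]
def proj(info,p):
    K,d,T=[np.array(info[k],float) for k in("intrinsics","dist","camera_from_world")]
    q=T[:3,:3]@np.array(p)+T[:3,3]
    return cv2.projectPoints(np.array([[q[0],-q[1],-q[2]]]),np.zeros(3),np.zeros(3),K,d)[0].ravel()
E
python3 - <<'E'
import cv2,numpy as np
a=cv2.imread("pics/scene0.png");b=cv2.imread("pics/top0.png")
def c(im,x,y,w,h): return cv2.resize(im[y:y+h,x:x+w],(400,300),interpolation=cv2.INTER_CUBIC)
cv2.imwrite("pics/crops.png",np.vstack([np.hstack([c(b,140,142,80,60),c(b,304,158,80,60)]),np.hstack([c(a,265,182,80,60),c(a,125,160,80,60)])]))
E
```

```text
(no output)
```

View pics/crops.png

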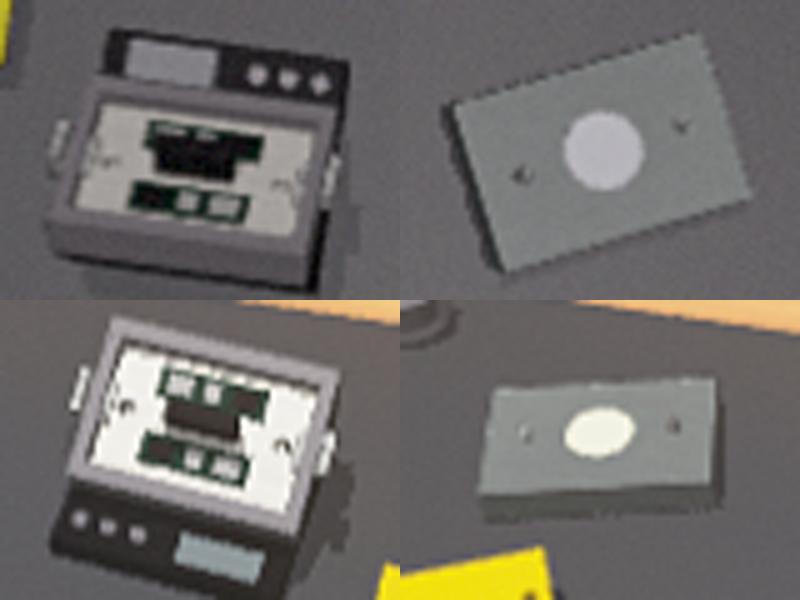

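Crops: the dock's low black front panel faces away from the robot, and the bar is at about top px (179,173.6). The base pins are at about top px (328.6,193) and (360.2,183.6). I'll move over the base first for a close look, then over the dock, tilted along its axis.

Run:
```python
from h import *
from cell import r, claw, planner, viewer, ticket, status
t=viewer.camera_info("top"); s=viewer.camera_info("scene")
b=plane(t,(344.2,188),.025); p1=plane(t,(328.6,193),.037);p2=plane(t,(360.2,183.6),.037)
d=plane(t,(179,173.6),.079)
print("base",b,p1,p2,np.linalg.norm(p1-p2),np.degrees(np.arctan2(*(p1-p2)[[1,0]])))
print("bar",d)
yaw=np.arctan2(*(p1-p2)[[1,0]])
from scipy.spatial.transform import Rotation as R
print(status.current_ee_rot())
# tool pointing down, tool y along base x
th=yaw-np.pi/2
Rm=np.column_stack([[-np.sin(th),np.cos(th),0],[np.cos(th),np.sin(th),0],[0,0,-1]])
e=R.from_matrix(Rm).as_euler("xyz"); print(e,planner.solve_ik(b+[0,0,.22],e))
r.move_to(b+[-0.05,0,.22],e)
im=viewer.read_camera("wrist"); i=viewer.camera_info("wrist"); np.save("w1.npy",i,allow_pickle=True)
cv2.imwrite("pics/w1.png",im[:,:,::-1])
# dock view
dy=np.radians(-5.7); n0=np.array([np.cos(dy),np.sin(dy),0]);  # horizontal lean of z
n=.5*n0+np.array([0,0,np.cos(np.pi/6)]); y=np.array([-np.sin(dy),np.cos(dy),0]); 
for sg in(1,-1):
    X=sg*y; Z=-n; Y=np.cross(Z,X); e=R.from_matrix(np.column_stack([X,Y,Z])).as_euler("xyz")
    for h in(0,.1,.15): print(sg,h,e,planner.solve_ik(d+n*h,e))
print(status.current_time_s(),status.current_position())
```

```text
base [ 0.48740548 -0.26479617  0.025     ] [ 0.47199318 -0.2181399   0.037     ] [ 0.49883262 -0.30801921  0.037     ] 0.0938010915357438 106.62649122297393
bar [0.51980117 0.19459653 0.079     ]
[-3.13967616e+00 -2.25415918e-04  2.70774403e-01]
[3.14159265 0.         1.86098334] [-0.63183749 -0.12305542  1.76144576  0.          1.50320231 -0.9220245 ]
1 0 [-2.61799388  0.          1.47131256] [0.15888093 0.35711855 1.59621478 0.12912158 1.6963242  0.24124559]
1 0.1 [-2.61799388  0.          1.47131256] [0.14130672 0.36639698 1.42779539 0.12458777 1.85630673 0.24479309]
1 0.15 [-2.61799388  0.          1.47131256] [0.1333609  0.38504841 1.32972979 0.12383906 1.93607679 0.2469929 ]
-1 0 [ 2.61799388  0.         -1.67028009] [ 0.15888093  0.35711855  1.59621478  0.12912158  1.6963242  -2.90034706]
-1 0.1 [ 2.61799388  0.         -1.67028009] [ 0.14130672  0.36639698  1.42779539  0.12458777  1.85630673 -2.89679956]
-1 0.15 [ 2.61799388  0.         -1.67028009] [ 0.1333609   0.38504841  1.32972979  0.12383906  1.93607679 -2.89459975]
1.7417 [ 0.43713055 -0.26560101  0.24495985]
```

View pics/w1.png

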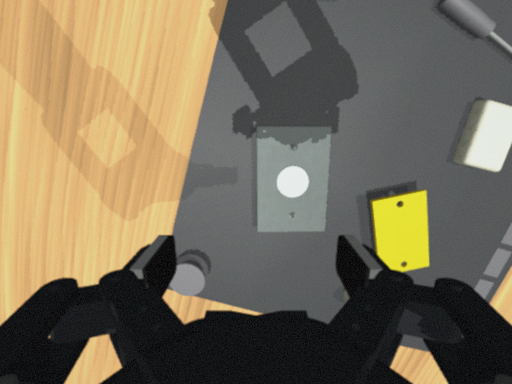

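The wrist view shows the base squarely, with pins at about (294,148) and (292,214) and the disc at (293,181), at roughly 1.4 mm/px. I'll take closer views of both with the camera axis centred on each.

```bash
cat >> h.py <<'E'
from scipy.spatial.transform import Rotation as R
def toolR(th,tilt=0):
    """tool y along horizontal heading th; tool z = -(normal leaning by tilt towards heading th)"""
    h=np.array([np.cos(th),np.sin(th),0]); n=np.sin(tilt)*h+np.array([0,0,np.cos(tilt)])
    Z=-n; Y=np.cos(tilt)*h-np.array([0,0,np.sin(tilt)]); X=np.cross(Y,Z)
    return np.column_stack([X,Y,Z]),n
eul=lambda M:R.from_matrix(M).as_euler("xyz")
E
python3 - <<'E'
from h import *
from cell import r, claw, planner, viewer, ticket, status
def camtool():
    T=np.array(viewer.camera_info("wrist")["camera_from_world"]); M=R.from_euler("xyz",status.current_ee_rot()).as_matrix()
    c=-T[:3,:3].T@T[:3,3]; return M.T@(c-np.array(status.current_position())), M.T@(-T[2,:3])
o,ax=camtool(); print("cam in tool",o,ax)
def look(target,M,D): return target-M@(o+ax*D)
b=np.array([0.4874,-0.2648,.03]); d=np.array([.52,.195,.07])
M,_=toolR(np.radians(16.63)); 
p=look(b,M,.21); print(p)
r.move_to(p,eul(M)); r.hold(.2)
def snap(n):
    i=viewer.camera_info("wrist"); im=viewer.read_camera("wrist")
    np.save(n+".npy",i,allow_pickle=True); cv2.imwrite(f"pics/{n}.png",im[:,:,::-1])
snap("w2")
M,n=toolR(np.radians(-5.7),np.pi/6); 
p=look(d,M,.24); print(p,planner.solve_ik(p,eul(M)))
r.move_to(p+np.array([0,0,.0]),eul(M)); r.hold(.2); snap("w3")
print(status.current_time_s(),status.current_position())
a=cv2.imread("pics/w2.png");c=cv2.imread("pics/w3.png")
cv2.imwrite("pics/w23.png",np.hstack([a,c])[:, :][:, :] if 0 else cv2.resize(np.vstack([a[60:324],c[40:344]]),(720,800*1),interpolation=cv2.INTER_CUBIC)[:1]) 
cv2.imwrite("pics/w23.png",np.hstack([a[:,56:456],c[:,56:456]]))
E
```

```text
cam in tool [ 0.06648495 -0.00072788 -0.14070758] [-2.59428398e-01  7.01884760e-04  9.65762090e-01]
[ 0.49139191 -0.27613673  0.09210246]
[0.56537524 0.18622783 0.14859383] [0.13745349 0.37107901 1.45168063 0.12166848 1.82841558 0.23729325]
4.6583 [0.56550779 0.18547383 0.14864222]
```

View pics/w23.png

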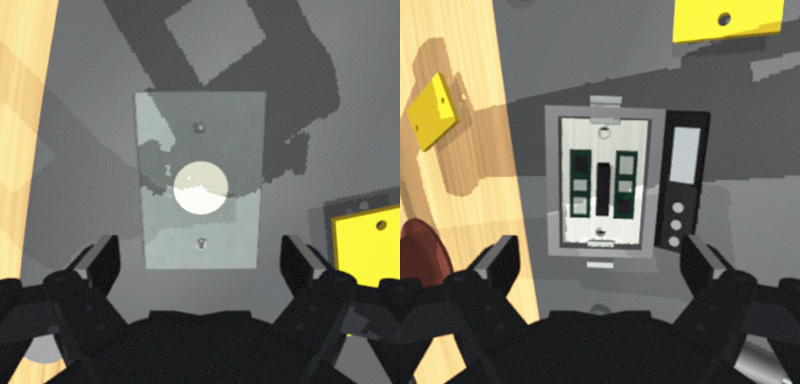

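w2 (left): the pins are at about (256,127) and (257,244), and the disc is at (257,188). w3 (right): the bar is at about (259,189), with holes at (260,133) and (256,232). I'll refine both by segmentation.

Run:
```python
from h import *
i2=np.load("w2.npy",allow_pickle=True).item(); i3=np.load("w3.npy",allow_pickle=True).item()
a=cv2.imread("pics/w2.png"); c=cv2.imread("pics/w3.png")
def cc(mask,x0,y0,big=True):
    n,l,s,ce=cv2.connectedComponentsWithStats(mask.astype(np.uint8)); k=1+np.argmax(s[1:,4]); return ce[k]+[x0,y0],s[k], (l==k)
g=cv2.cvtColor(a,cv2.COLOR_BGR2GRAY).astype(float)
def edge(line): # subpixel strongest edge location
    return np.argmax(np.abs(np.diff(line)))+.5
print("disc bbox", cc(cv2.GaussianBlur(g,(3,3),0)[150:225,220:295]>178,220,150)[:2])
def fitquad(g,rows,cols,xl,xr,yt,yb):
    k=cv2.GaussianBlur(g,(3,3),0)
    L=[(k_:=xl[0]+edge(k[y,xl[0]:xl[1]]),y) for y in rows]; Rr=[(xr[0]+edge(k[y,xr[0]:xr[1]]),y) for y in rows]
    T=[(x,yt[0]+edge(k[yt[0]:yt[1],x])) for x in cols]; B=[(x,yb[0]+edge(k[yb[0]:yb[1],x])) for x in cols]
    ls=[cv2.fitLine(np.array(q,np.float32),cv2.DIST_HUBER,0,.01,.01).ravel() for q in(L,T,Rr,B)]
    def X(p,q): 
        t=np.linalg.solve(np.array([[p[0],-q[0]],[p[1],-q[1]]]),[q[2]-p[2],q[3]-p[3]]); return np.array([p[2]+t[0]*p[0],p[3]+t[0]*p[1]])
    return [X(ls[0],ls[1]),X(ls[1],ls[2]),X(ls[2],ls[3]),X(ls[3],ls[0])]
Q=fitquad(g,range(100,262,4),range(215,305,5),(180,212),(305,335),(80,104),(258,280))
print("base quad",np.round(Q,1).tolist())
W=np.array([plane(i2,q,.025) for q in Q]); print(W.round(4).tolist(),"sides",[round(np.linalg.norm(W[k]-W[k-1]),4) for k in range(4)],"mid",W.mean(0))
u=(W[0]+W[1]-W[2]-W[3]); print("yaw",np.degrees(np.arctan2(u[1],u[0])))
for z in(.032,.039): 
    p=plane(i2,(256,127),z);q=plane(i2,(257,244),z); print(z,(p+q)/2,np.linalg.norm(p-q),np.degrees(np.arctan2(*(p-q)[[1,0]])))
v=np.vstack
cr=lambda im,x,y,w,h,s:cv2.resize(im[y:y+h,x:x+w],(w*s,h*s),interpolation=cv2.INTER_CUBIC)
cv2.imwrite("pics/z.png",np.hstack([v([cr(a,236,107,40,40,7),cr(a,236,224,40,40,7)]),cr(c,200,100,120,140,4)]))
```

```text
disc bbox (array([256.20571676, 187.96491988]), array([   9,   11,   55,   54, 2309], dtype=int32))
base quad [[190.10000610351562, 91.9000015258789], [322.0, 89.9000015258789], [311.8999938964844, 268.5], [201.6999969482422, 268.5]]
[[0.4204, -0.2064, 0.025], [0.5136, -0.1771, 0.025], [0.5564, -0.3189, 0.025], [0.4631, -0.3465, 0.025]] sides [np.float64(0.1464), np.float64(0.0978), np.float64(0.1481), np.float64(0.0973)] mid [ 0.48836424 -0.26224036  0.025     ]
yaw 106.87830775557337
0.032 [ 0.48819613 -0.26176726  0.032     ] 0.09393289544240513 107.09820178474934
0.039 [ 0.48764935 -0.26010324  0.039     ] 0.09070085930140488 107.09820178474934
```

View pics/z.png

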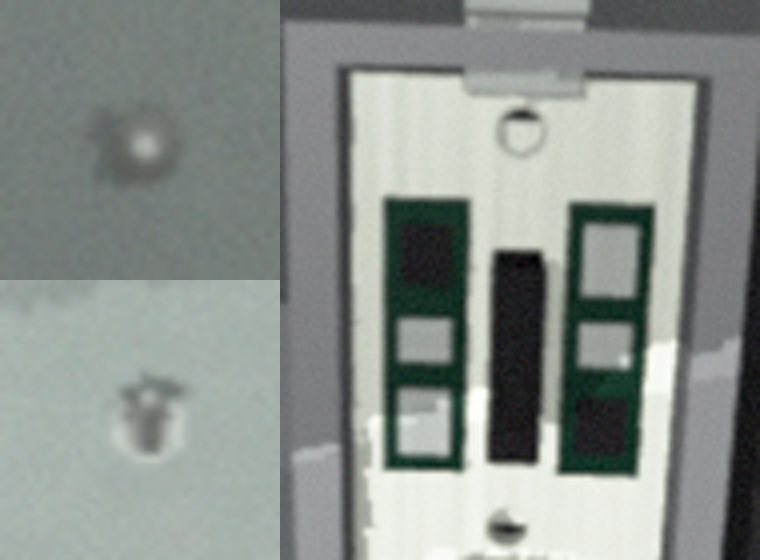

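The zoom shows the top pin at about (256.7,127) and the bottom pin spanning rows 238–249. The carrier holes are at (260.2,133) and (256.7,231.3), and the bar's black patch is centred at about (259.5,189.3). Next I compute the dock pose from the hole rays.

Run:
```python
from h import *
i3=np.load("w3.npy",allow_pickle=True).item(); i2=np.load("w2.npy",allow_pickle=True).item()
T=np.array(i3["camera_from_world"])
def hit(px,P,n):
    c,v=ray(i3,px); return c+v*(((P-c)@n)/(v@n))
th=np.radians(-5.7)
P=np.array([.52,.19,.0569])
for k in range(20):
    n=toolR(th,np.pi/6)[1]
    A,B=hit((260.2,133),P,n),hit((256.7,231.3),P,n)
    m=(A+B)/2; d=A-B
    # slide the plane so that the middle has z .0569
    P=np.array([m[0],m[1],.0569]); 
    d=d if d[1]>0 else -d
    th=np.arctan2(d[1],d[0])-np.pi/2
print(A,B,m,"len",np.linalg.norm(d),"dz",d[2],"lean deg",np.degrees(th))
bt=m+n*.026
print("bartop pred px",proj(i3,bt),"bar corners", [proj(i3,bt+s*.022*d/np.linalg.norm(d)).round(1).tolist() for s in(1,-1)])
print("bar top at dark centre", hit((259.5,189.3),bt,n), "bt",bt)
print("disc",plane(i2,(256.5,188),.025))
# pin base/tip predicted px for centre c yaw
c=np.array([.4884,-.2620]);y=np.radians(106.95)
for s in(1,-1):
    q=c+s*.048*np.array([np.cos(y),np.sin(y)]); print([proj(i2,[*q,z]).round(1).tolist() for z in(.025,.039)])
```

```text
[0.52349956 0.24723778 0.0569    ] [0.51053456 0.15368878 0.0569    ] [0.51701706 0.20046328 0.0569    ] len 0.09444313656225556 dz -3.1363800445660672e-15 lean deg -7.890390253371505
bartop pred px [258.67649276 192.1091737 ] bar corners [[259.6, 166.2], [257.8, 216.7]]
bar top at dark centre [0.53075064 0.20104687 0.07911445] bt [0.52989399 0.19867866 0.07941666]
disc [ 0.48850647 -0.26272695  0.025     ]
[[256.3, 125.8], [256.4, 126.1]]
[[256.9, 241.8], [257.1, 249.3]]
```

Everything agrees within about a pixel. Now press along the carrier axis with shut fingers.

```bash
cat >> h.py <<'E'
TH=np.radians(-7.5); MD,ND=toolR(TH,np.pi/6); BT=np.array([.5301,.1992,.0794])
E
python3 - <<'E'
from h import *
from cell import r, claw, planner, viewer, ticket, status
claw.close_gripper(60)
r.move_to(BT+ND*.03,eul(MD)); r.hold(.2)
f0=np.array(status.current_contact_force())
k=r.servo_line(BT-ND*.008,.03,contact_N=4); p=np.array(status.current_position()); print("touch",k,(p-BT)@ND*1e3,status.current_contact_force()-f0)
k=r.servo_line(p-ND*.014,.015,contact_N=25); q=np.array(status.current_position()); print("press",k,(q-p)@ND*1e3,(np.array(status.current_contact_force())-f0)@ND)
r.servo_line(q+ND*.03,.06); r.hold(.3)
i=viewer.camera_info("wrist");im=viewer.read_camera("wrist");np.save("w4.npy",i,allow_pickle=True);cv2.imwrite("pics/w4.png",im[:,:,::-1])
k=r.servo_line(BT+ND*.004,.04,contact_N=3); p=np.array(status.current_position()); print("retouch",k,(p-BT)@ND*1e3)
r.servo_line(p+ND*.05,.15)
claw.gripper_open(); print(status.current_time_s(),status.current_opening())
E
```

```text
touch True -0.8176065177185909 [ 0.98413057 -0.14570592  5.22059588]
press False -7.920102295451425 16.30167616857195
retouch True 9.243562589001716
10.6417 0.08563665939969058
```

View pics/w4.png

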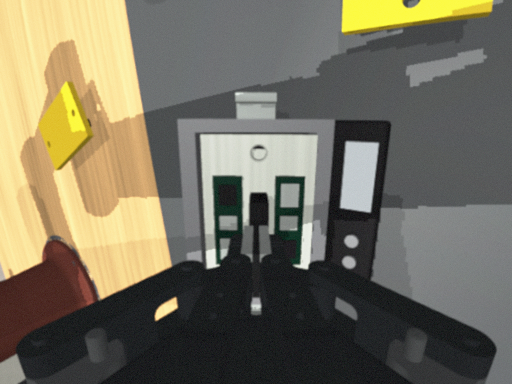

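The carrier sprung out: the bar top rose about 10 mm and the catch is clear at (256,107). Fingers and bar both line up at x≈259. Now grip and pull out along the axis.

Run:
```python
from h import *
from cell import r, claw, planner, viewer, ticket, status
B=BT+ND*.011
g=B-ND*.021
print("open approach",r.servo_line(g,.08,contact_N=6))
f0=np.array(status.current_contact_force())
claw.close_gripper(70); r.hold(.2)
f=np.array(status.current_contact_force())-f0
print("close",status.current_opening(),status.current_grasp_force(),f.round(1),"axial",f@ND, status.current_moment())
p=np.array(status.current_position()); print("depth",(p-B)@ND*1e3)
k=r.servo_line(p+ND*.02,.03,contact_N=15); f=np.array(status.current_contact_force())-f0
print("lift",k,status.current_opening(),f.round(1),(np.array(status.current_position())-p)@ND*1e3)
if not k: 
    k=r.servo_line(p+ND*.09,.1,contact_N=15); r.hold(.2);print(k,status.current_opening(),(np.array(status.current_contact_force())-f0).round(2))
    i=viewer.camera_info("wrist");im=viewer.read_camera("wrist");np.save("w5.npy",i,allow_pickle=True);cv2.imwrite("pics/w5.png",im[:,:,::-1])
print(status.current_time_s())
```

```text
open approach False
close 0.010630965654143282 70.1633083820343 [ 2.2 -0.4 -0. ] axial 1.080281148048033 [-0.10753184 -0.47523852 -0.05301921]
depth -20.67310348878486
lift False 0.010491511474873044 [-0.2  0.1 -3.6] 19.8322425045396
False 0.010269783963890703 [-0.38  0.63 -2.99]
14.45
```

View pics/w5.png

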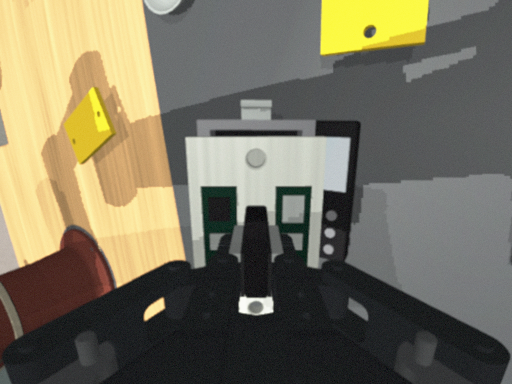

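The carrier is out and held, with its holes visible at (256,158) and (255,307). I'll get the in-hand offset from them, then carry it over the base.

Run:
```python
from h import *
from cell import r, claw, planner, viewer, ticket, status
i=np.load("w5.npy",allow_pickle=True).item()
M=R.from_euler("xyz",status.current_ee_rot()).as_matrix(); p=np.array(status.current_position())
P=p+M[:,2]*.0053; n=M[:,2]
H=[]
for px in((256,158),(255,307)):
    c,v=ray(i,px); H.append(M.T@(c+v*(((P-c)@n)/(v@n))-p))
H=np.array(H); off=H.mean(0); print("holes in tool",H.round(4).tolist(),"len",np.linalg.norm(H[0]-H[1]),"mid",off)
np.save("off.npy",off)
M2,_=toolR(np.radians(16.95))
C=np.array([.4884,-.2622])
o=M2@np.array([off[0],0,0])
t=np.array([C[0]-o[0],C[1]-o[1],.14])
up=p+np.array([.0,0,.08]); r.servo_line(up,.2)
mid=np.array([.47,-.02,.22]); print(planner.solve_ik(mid,eul(M2)))
r.move_to(mid,eul(M2)); r.move_to(t,eul(M2)); r.hold(.3)
print(status.current_time_s(),status.current_position()-t,status.current_opening(),status.current_contact_force(),status.current_moment())
i=viewer.camera_info("wrist");im=viewer.read_camera("wrist");np.save("w6.npy",i,allow_pickle=True)
s=viewer.read_camera("scene"); cv2.imwrite("pics/w6.png",np.hstack([im[:,120:400],s[80:464,60:420]])[:,:,::-1])
cv2.imwrite("pics/w6f.png",im[:,:,::-1])
```

```text
holes in tool [[0.0476, 0.0003, 0.0053], [-0.0471, -0.0003, 0.0053]] len 0.09467353161021645 mid [2.68375161e-04 3.63639189e-06 5.30000000e-03]
[-0.20091858 -0.32495406  1.9731702   0.          1.49337652 -0.49675189]
17.25 [0.00049065 0.00077487 0.00064557] 0.01062351235673752 [ 0.09841476 -0.30309226 -2.03758602] [0.01493943 0.02820421 0.0240382 ]Traceback (most recent call last):
  File "<stdin>", line 20, in <module>
    return _nx.concatenate(arrs, 1, dtype=dtype, casting=casting)
           ~~~~~~~~~~~~~~~^^^^^^^^^^^^^^^^^^^^^^^^^^^^^^^^^^^^^^^
ValueError: all the input array dimensions except for the concatenation axis must match exactly, but along dimension 0, the array at index 0 has size 384 and the array at index 1 has size 304
```

The grip is centred to within 0.3 mm. I'll lower with contact sensing and search in a small spiral if it lands on the pin tops.

```bash
cat > place.py <<'E'
from h import *
from cell import r, claw, planner, viewer, ticket, status
C=np.array([.4884,-.2622]); M2,_=toolR(np.radians(16.95))
o=M2@np.array([np.load("off.npy")[0],0,0]); C=C-o[:2]
pos=lambda:np.array(status.current_position())
err=np.zeros(2)
r.servo_line([*C,.058],.08); r.hold(.2); err=pos()[:2]-C; print("err",err*1e3)
f0=np.array(status.current_contact_force())
offs=[(0,0)]+[(a*np.cos(t),a*np.sin(t)) for a,ts in((.0015,np.arange(4)*np.pi/2),(.003,np.arange(8)*np.pi/4)) for t in ts]
for d in offs:
    d=(M2@np.array([*d,0]))[:2]
    q=C-err+d
    r.servo_line([*q,.0555],.05)
    k=r.servo_line([*q,.0375],.025,contact_N=7)
    p=pos(); f=np.array(status.current_contact_force())-f0
    print(k,(d*1e3).round(1),"z",round(p[2]*1e3,1),(p[:2]-C).round(4)*1e3,f.round(1),np.round(status.current_moment(),2),round(status.current_time_s(),1),flush=True)
    if p[2]<.0495 or status.current_time_s()>38: break
print(eul(M2)-status.current_ee_rot())
im=viewer.read_camera("wrist"); s=viewer.read_camera("scene"); cv2.imwrite("pics/w7.png",np.hstack([im[:,120:400],cv2.resize(s[140:268,110:238],(384,384),interpolation=cv2.INTER_CUBIC)])[:,:,::-1])
E
python3 place.py
```

```text
err [ 0.37179372 -0.25872381]
False [0. 0.] z 37.6 [-0.3  0.2] [-0.6 -0.3  0.2] [-0.    0.11  0.05] 19.8
[ 1.47497543e-04 -2.58747766e-04 -5.73953054e-05]
```

View pics/w7.png

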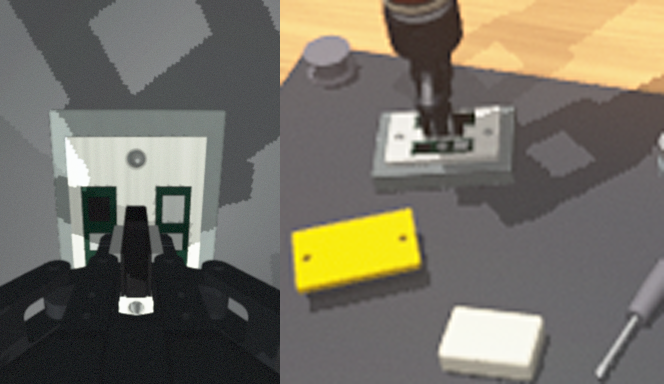

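Both pins show inside their holes, in the wrist view at (136,157) and (136,307). The carrier went in freely but hasn't reached the face yet, so I'll continue down to firm contact, ease sideways to relieve any side force, then release.

Run:
```python
from h import *
from cell import r, claw, planner, viewer, ticket, status
pos=lambda:np.array(status.current_position())
p=pos(); k=r.servo_line(p-[0,0,.012],.012,contact_N=8); r.hold(.2)
f=status.current_contact_force(); print(k,pos()*1e3,np.round(f,1),np.round(status.current_moment(),2),status.current_opening())
im=viewer.read_camera("wrist"); cv2.imwrite("pics/w8.png",im[:,:,::-1])
print(status.current_time_s())
```

```text
True [ 488.19139258 -262.23290862   37.49232478] [ 0.2 -0.6  5.4] [-0.15 -0.01  0.04] 0.010168099322981676
20.5
```

It contacted at z=37.5 mm, about 15 mm below pin-top contact, so it is seated on the face. Now release, retreat and check.

Run:
```python
from h import *
from cell import r, claw, planner, viewer, ticket, status
claw.gripper_open(); r.hold(.3)
p=np.array(status.current_position()); print(r.servo_line(p+[0,0,.10],.1,contact_N=8),status.current_contact_force())
r.servo_line(p+[-.09,-.03,.17],.15); r.hold(.3)
im=viewer.read_camera("wrist"); s=viewer.read_camera("scene")
cv2.imwrite("pics/w9.png",np.hstack([im[:,60:460],cv2.resize(s[140:268,110:238],(384,384),interpolation=cv2.INTER_CUBIC)])[:,:,::-1])
print(status.current_time_s())
```

```text
False [ 0.16811379  0.15820186 -0.24584598]
24.0
```

View pics/w9.png

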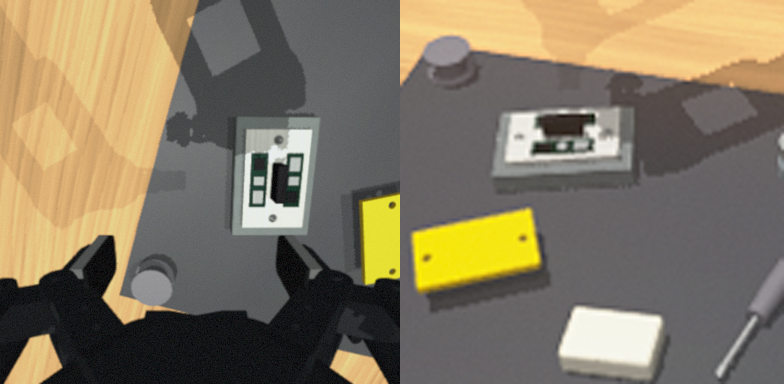

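The carrier sits flat and square on the base with both pins in their holes (wrist px (279,139) and (272,218)). The gripper is clear and the neighbouring items are undisturbed.

```bash
python3 -c "
from cell import ticket
print(ticket.hand_in())"
```

```text
the job is handed in; nothing more can be done
None
```

The carrier was pressed in until it sprang out, pulled free by its bar, seated flat on both pins of the grey base and released; I handed the job in at about 24 s of the 56 s allowed, and the hand-in returned no verdict.

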